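# Tip the tall eyeglass carton into the packing lane and press its seal

### The job

Push the tall white carton over so that it falls flat into the packing lane with its top end towards the end stop, then slide it along the lane until its top end lies flush on the stop's black buffer, and press it there with about 10 N for a second so that the seal takes (never more than 20 N, the card is thin). Then let go and leave it lying there at the stop; do not lift the carton and do not disturb the other things on the bench.

Things in the scene. Friction and masses are not known exactly. Their poses are not given: they have to be found in the camera images.
- board: Fixed bare plywood board, 12 mm thick, 540 mm along its y, -110 to +180 mm along its x; origin on the bench, mid-lane. The lane runs along +y, centred on x = 0, between rails 30 mm high and 12 mm thick. Clear width 164 mm for y -100 to +92 mm, tapering to 119 mm at y +144, then 120 mm to y +260. No rails at y below -100, where the carton stands. Small things lie on the ledge, x above 100 mm.
- stop: Fixed steel end stop across the narrow end of the lane, 112 mm wide, 66 mm high, on the board, square to the lane. Origin at the middle of the lower edge of its bracket's front face (it looks along -y; axes as the board's). From it a stiffly clamped black buffer plate, 96 mm wide, stands out towards the carton: its face is 8 to 33 mm before the origin, differently set each time and not measured; find it by touch.
- carton_center (a point): Centre of the tall white carton, a closed rigid box 110 (its x) x 76 (its y) x 200 mm (its z), 0.3 to 0.5 kg. It starts upright on the board before the lane's mouth, within 5 degrees of square with the board, its y along the lane; tipped over it lies 76 mm high. Its friction on the board is high enough that a push near its top tips it and a low push slides it.
- carton_top (a point): Centre of the carton's 110 x 76 mm top end face (100 mm from its centre along its z), the end that must come to the stop.
- carton_foot (a point): Centre of the carton's 110 x 76 mm bottom end face, on which it stands at the start; once tipped, this face looks back along the lane.
- driver: Screwdriver 150 mm long lying on the ledge; to be left alone.
- case: Black glasses case, 46 x 130 x 34 mm, on the ledge; to be left alone. Origin under its centre.
- spray: Clear bottle of 44 mm diameter, 130 mm high, standing on the ledge; to be left alone. Origin under its centre.
- spare: Flat white box 110 x 170 x 60 mm on the bench to the left; to be left alone. Origin under its centre.
- cup: Small blue bowl, 70 mm wide, 50 mm high, on the bench to the left; to be left alone.
- block: Small wooden block 90 x 50 x 30 mm on the bench to the right; to be left alone.
- wrench: Wrench 140 mm long, lying on the bench to the right; to be left alone.

How it is judged:
By the outcome, as a careful person would: the job done as asked, in the order asked, and still so for the second after the job is handed in, with the robot touching nothing.
It also fails if it takes over 72 s, if anything falls off the work surface, if the arm or the gripper's body presses on something with over 40 N, if the wrist force passes 120 N, or if a joint passes its speed limit or range.

### The arm

A 7-joint arm with a two-finger parallel gripper is mounted at the origin on the work surface. World frame = base frame: x ahead of the robot, y to its left, z up, the work surface at z = 0. Lengths are in m, angles in rad, forces in N, time in s.
With the tool pointing down it reaches from about 0.425 to 0.925 m from the base axis. Payload 6.8 kg.
Tool frame: the origin (TCP) lies midway between the tips of the shut fingers; the grasp point (between the pads) lies r.grasp_offset behind it (r.grasp_offset is the distance from the TCP to the grasp point, in m); z points along the fingers, y is the direction in which the jaws open and shut (so a half turn about z gives the same grasp; the last joint's range is limited). The gripper opens to 85 mm and grips with 20 to 120 N. Pads are 22 mm wide; open, the fingers measure 114 mm over their backs; the gripper's body (76 mm by 85 mm) begins 54 mm behind the grasp point. The pads swing forward as they close: fully open they stand 13 mm farther back than shut.
Start: joints at [-1.239, 0.477, 0.022, 1.555, -0.011, 1.109, -0.083], TCP at [0.287, 0.611, 0.199] pointing down, gripper open.
Joint ranges: [-2.96, 2.96], [-0.34, 2.1], [-1.41, 1.46], [0.24, 2.44], [-1.37, 4.51], [0.17, 1.92], [-2.96, 2.96]. Speed limits (rad/s): [2.39, 2.39, 3.14, 3.14, 3.14, 3.14, 3.14].

### API

Orientations are given as a rotation vector (axis times angle).
In Python, from bench import r gives the robot as it stands. The module is installed in compiled form; this text tells all that it offers.
- The arm moves only by the tool send_rows, never from a script. Its argument "moves" is one flat list of numbers, 4 for each row, row after row: the shift along the tool's x, y, z in mm, then the turn about the tool's z in degrees. A call has 1 to 8 rows; each row is the pose to reach, as a shift and turn from the pose commanded when the call began, along the tool's axes at that moment; what a row does not reach only later rows make up. A row lasts 1/8 s, in which the tool goes at most 62.5 mm and 10.7 degrees, less where a joint would pass 70% of its speed; a pose out of reach is approached as far as the arm can. A call with a gripper value outside its range is refused whole. "hand" is the closure, from 0 (fully open) to 1 (shut), set as the call begins (left out, the last holds). The fingers move at their own pace and stop on an object; "newtons" is the grip in N (left out, the last holds). Time passes only in rows, so rows that repeat a pose let the fingers close. It gives the time, the measured TCP pose, the force and the opening at its end, in the units of the state.
- r.get_obs(): the state, without advancing time (a new reading comes with each control period).
- r.grab_frame(name): name is "scene" or "top" or "wrist"; returns a dict with "img" (384x512x3 uint8, red, green, blue), "mtx" (3x3 intrinsics, pixels), "D" ([k1, k2, p1, p2, k3] as OpenCV has them; the pictures are not rectified), "world_to_cam" (4x4, takes a point from world to camera coordinates). Camera axes: x right, y up, looking along -z (the intrinsics and any distortion apply to the point x, -y, -z); pixel columns grow to the right and rows downward; lengths in m; the calibration is good to about 2 mm. A picture is of the moment at which its call begins. There is no depth.
- r.hand_in(): hands the job in, once; it reports no verdict.
The state is a dict: "clock": time; "joints": joint angles; "qvel": joint speeds; "tau": joint torques, N m; "tcp_pos": TCP position; "orientation": TCP orientation; "contact_force": force on the tool from outside, world axes, zero at the start; "moment": the same for the moment, N m; "grip_width": finger opening in m.
Only numpy, scipy, OpenCV 4.12 (cv2) and the standard library are available. Lean on these libraries where they do the work, as an engineer would, in place of code of your own. Each camera call takes 0.05 s, during which the arm holds its last target.

## Working session

There is one attempt and no reset: what is moved stays moved. The work goes in short steps, Python scripts to look and compute and a tool call to move; the robot and the scene stay as the last step left them, time stands still between calls to the robot, and variables do not carry over. Pictures are saved under pics/ and viewed, and the job is handed in when it is done.

Besides the shell and the picture viewer there is one more tool, called after "Request:" as name(argument=value, ...) on one line, values as JSON. send_rows: Moves the arm, as the interface text tells. Its arguments: {"type":"object","properties":{"moves":{"type":"array"},"hand":{"type":"number"},"newtons":{"type":"number"}},"required":["moves"]}

```bash
mkdir -p pics; cat > h.py <<'E'
import numpy as np, cv2
from bench import r
def grab(n,f):
    d=r.grab_frame(n); cv2.imwrite('pics/'+f+'.png',cv2.cvtColor(d['img'],cv2.COLOR_RGB2BGR)); np.savez('pics/'+f+'.npz',**{k:np.asarray(v) for k,v in d.items()}); return d
def ray(d,uv):
    p=cv2.undistortPoints(np.array([[uv]],float),d['mtx'],d['D'])[0,0]
    T=d['world_to_cam'];R=T[:3,:3];t=T[:3,3]
    return -R.T@t, R.T@np.array([p[0],-p[1],-1.])
def onz(d,uv,z):
    o,v=ray(d,uv); return o+v*(z-o[2])/v[2]
def proj(d,P):
    P=np.atleast_2d(P);T=d['world_to_cam'];c=(T[:3,:3]@P.T).T+T[:3,3]
    c=c*[1,-1,-1]; return cv2.projectPoints(c,np.zeros(3),np.zeros(3),d['mtx'],d['D'])[0][:,0]
E
python3 - <<'E'
from h import *
for n in ['scene','top','wrist']:
    d=grab(n,n+'0'); print(n,np.round(-d['world_to_cam'][:3,:3].T@d['world_to_cam'][:3,3],3),d['D'])
o=r.get_obs();print(o, r.grasp_offset)
E
```

```text
scene [1.39  0.171 1.566] [0.07486804 0.         0.         0.         0.        ]
top [0.345 0.012 1.693] [-0.1452202  0.         0.         0.         0.       ]
wrist [0.224 0.64  0.373] [-0.04260943  0.          0.          0.          0.        ]
{'clock': 0.15, 'joints': array([-1.23909159,  0.47764919,  0.02238442,  1.55617545, -0.01151828,
        1.10928306, -0.08309313]), 'qvel': array([-0.00055563, -0.00222573, -0.00046333, -0.00233376,  0.0004257 ,
        0.00077372, -0.00069078]), 'tau': array([ 2.79406639e-03, -5.96922469e+01,  1.60993930e+00, -2.81488645e+01,
        1.26098067e-02,  6.53341805e-03, -1.71931367e-05]), 'tcp_pos': array([0.28721026, 0.61032304, 0.19814433]), 'orientation': array([-6.85269563e-01, -3.06573203e+00,  2.15358884e-03]), 'contact_force': array([-0.14156428,  0.40365973,  0.14900344]), 'moment': array([ 0.01700135,  0.00146456, -0.00198081]), 'grip_width': 0.08530462606470221} 0.0187
```

View pics/scene0.png

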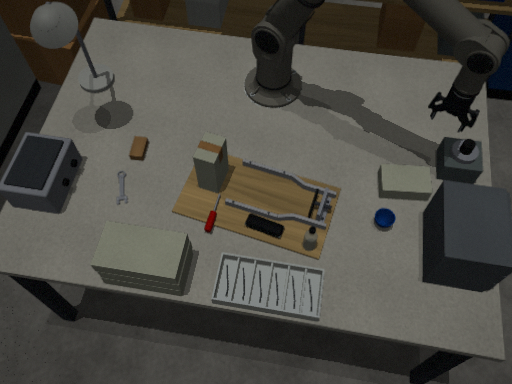

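View pics/top0.png

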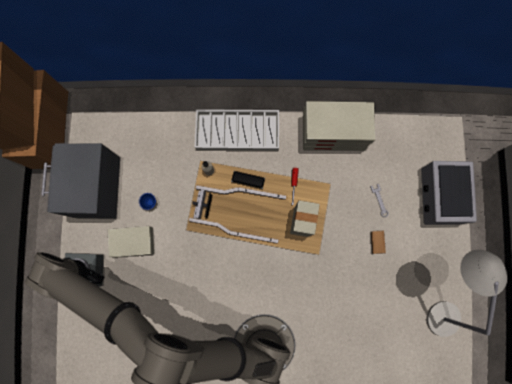

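View pics/wrist0.png

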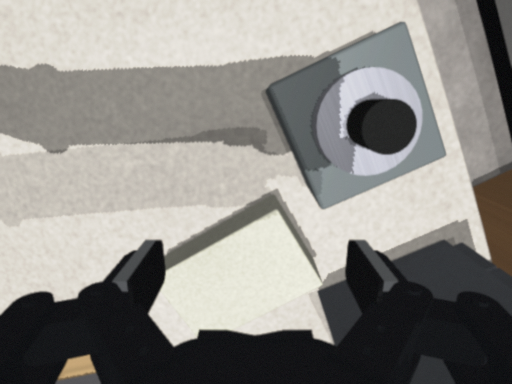

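```bash
python3 - <<'E'
from h import *
for n,(x0,y0,x1,y1) in {'top0':(180,150,340,260),'scene0':(165,125,350,260)}.items():
    im=cv2.imread(f'pics/{n}.png')[y0:y1,x0:x1]; s=min(800/(x1-x0),600/(y1-y0)); s=int(s);cv2.imwrite(f'pics/{n}_c.png',cv2.resize(im,None,fx=s,fy=s,interpolation=cv2.INTER_CUBIC)); print(n,s)
im=cv2.imread('pics/top0.png');hsv=cv2.cvtColor(im,cv2.COLOR_BGR2HSV)
m=cv2.inRange(hsv,(8,70,80),(25,255,255));m[:150]=0;m[265:]=0;m[:,:185]=0;m[:,335:]=0
c=cv2.findNonZero(m);h=cv2.convexHull(c);print(cv2.approxPolyDP(h,4,True)[:,0].tolist(),cv2.minAreaRect(h))
d=np.load('pics/top0.npz')
for p in cv2.approxPolyDP(h,4,True)[:,0]: print(p,onz(d,p,0.012).round(4))
E
```

```text
top0 5
scene0 4
[[330, 185], [318, 254], [186, 229], [200, 161]] ((258.63494873046875, 206.69590759277344), (135.1471710205078, 72.10264587402344), 10.43747615814209)
[330 185] [ 0.6383 -0.2586  0.012 ]
[318 254] [ 0.3609 -0.208   0.012 ]
[186 229] [0.4537 0.3187 0.012 ]
[200 161] [0.7325 0.2713 0.012 ]
```

View pics/top0_c.png

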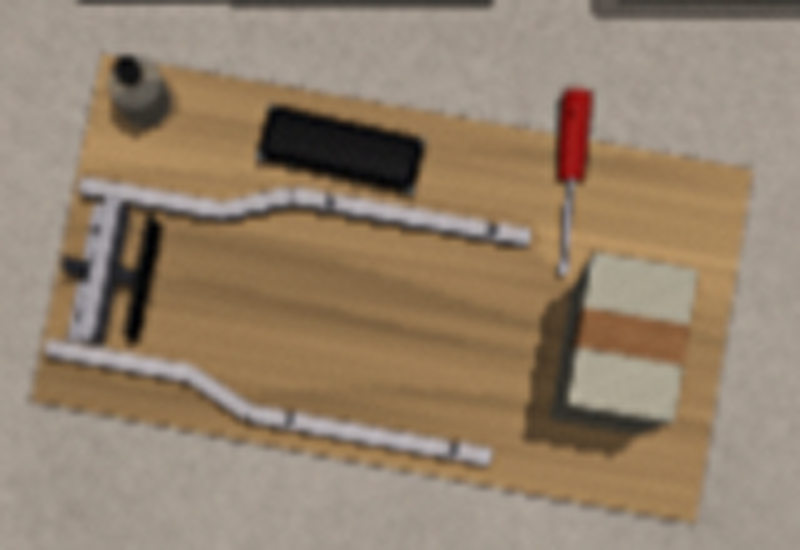

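View pics/scene0_c.png

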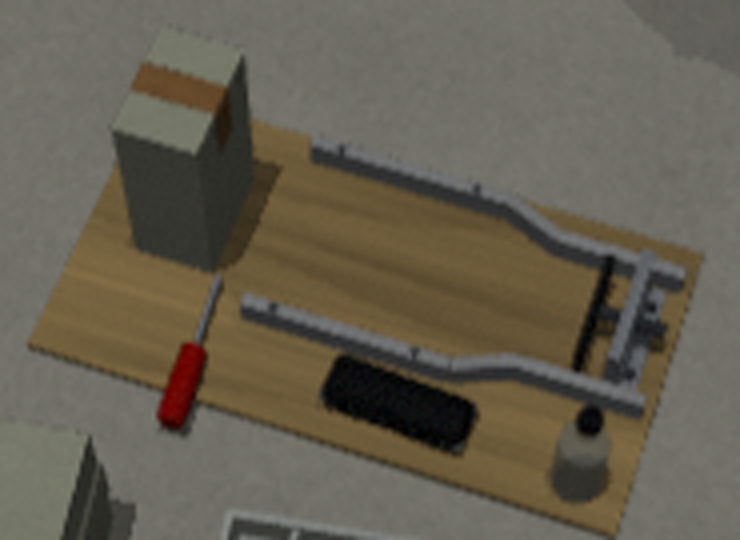

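```bash
cat >> h.py <<'E'
def fitb():
    B=np.array([[.180,-.270],[-.110,-.270],[-.110,.270],[.180,.270]])
    d=np.load('pics/top0.npz')
    W=np.array([onz(d,p,.012)[:2] for p in [(330,185),(318.5,254),(186,230),(200,161)]])
    H=B-B.mean(0);G=W-W.mean(0)
    a=np.arctan2((H[:,0]*G[:,1]-H[:,1]*G[:,0]).sum(),(H*G).sum())
    R=np.array([[np.cos(a),-np.sin(a)],[np.sin(a),np.cos(a)]])
    return R,W.mean(0)-R@B.mean(0),a
R,t,a=fitb()
def w2b(p): p=np.asarray(p); return np.r_[R.T@(p[:2]-t),p[2:]]
def b2w(p): p=np.asarray(p); return np.r_[R@p[:2]+t,p[2:]]
E
python3 - <<'E'
from h import *
print('yaw',np.degrees(a),'org',t)
T=np.load('pics/top0.npz');S=np.load('pics/scene0.npz')
tp=lambda u,v:(180+u/5-.4,150+v/5-.4)
sp=lambda u,v:(165+u/4-.4,125+v/4-.4)
print('top corners');
def cor(pts):
    P=np.array([w2b(x)*1000 for x in pts]);print(P.round(0).tolist(),P.mean(0).round(1));
    e=P[1]-P[0];f=P[3]-P[0]
    print('angs',np.degrees(np.arctan2(e[1],e[0])),np.degrees(np.arctan2(f[1],f[0])),np.linalg.norm(e[:2]),np.linalg.norm(f[:2]))
cor([onz(T,tp(*p),.212) for p in [(592,252),(697,268),(672,425),(568,405)]])
cor([onz(S,sp(*p),.212) for p in [(165,27),(245,55),(197,154),(112,128)]])
print('foot scene',[ (w2b(onz(S,sp(*p),.012))*1000).round(0).tolist() for p in [(140,249),(212,269),(252,180)]])
print('buffer top view z=.05',[ (w2b(onz(T,tp(*p),.05))*1000).round(0).tolist() for p in [(159,215),(137,342)]])
print('stop',[ (w2b(onz(T,tp(*p),.078))*1000).round(0).tolist() for p in [(125,200),(100,345),(100,195),(70,340)]])
print('rails z42',[ (w2b(onz(T,tp(*p),.042))*1000).round(0).tolist() for p in [(530,236),(490,456),(290,205),(250,410),(50,348),(82,187)]])
print('driver',[ (w2b(onz(T,tp(*p),.02))*1000).round(0).tolist() for p in [(562,277),(575,90)]])
print('driver',[ (w2b(onz(S,sp(*p),.02))*1000).round(0).tolist() for p in [(219,277),(172,425)]])
print('case',[ (w2b(onz(T,tp(*p),.046))*1000).round(0).tolist() for p in [(262,160),(410,190),(270,108),(423,140)]])
o=r.get_obs();print(w2b(o['tcp_pos']), b2w([0,-.25,0]))
E
```

```text
yaw -9.786461884690267 org [0.51087291 0.03627003]
top corners
[[62.0, -140.0, 212.0], [64.0, -215.0, 212.0], [-48.0, -216.0, 212.0], [-48.0, -141.0, 212.0]] [   7.5 -177.9  212. ]
angs -88.36891485064633 -179.0860457926903 75.22368857388535 109.69042632125633
[[-46.0, -214.0, 212.0], [-42.0, -140.0, 212.0], [63.0, -141.0, 212.0], [63.0, -215.0, 212.0]] [   9.8 -177.4  212. ]
angs 86.84669138187249 -0.907964402224473 73.99670234538206 108.89466714915541
foot scene [[60.0, -213.0, 12.0], [58.0, -144.0, 12.0], [-43.0, -144.0, 12.0]]
buffer top view z=.05 [[54.0, 191.0, 50.0], [-48.0, 189.0, 50.0]]
stop [[57.0, 216.0, 78.0], [-57.0, 212.0, 78.0], [57.0, 236.0, 78.0], [-58.0, 236.0, 78.0]]
rails z42 [[91.0, -99.0, 42.0], [-85.0, -99.0, 42.0], [81.0, 92.0, 42.0], [-84.0, 92.0, 42.0], [-65.0, 257.0, 42.0], [66.0, 258.0, 42.0]]
driver [[67.0, -131.0, 20.0], [219.0, -115.0, 20.0]]
driver [[67.0, -133.0, 20.0], [216.0, -117.0, 20.0]]
case [[112.0, 120.0, 46.0], [110.0, 0.0, 46.0], [155.0, 122.0, 46.0], [151.0, -3.0, 46.0]]
[-0.31798355  0.52768202  0.19814433] [ 0.46837875 -0.21009199  0.        ]
```

```bash
cat >> h.py <<'E'
from scipy.spatial.transform import Rotation as Ro
def st(pr=True):
    o=r.get_obs();M=Ro.from_rotvec(o['orientation']).as_matrix()
    b=w2b(o['tcp_pos'])*1000; x=R.T@M[:2,0]
    F=R.T@o['contact_force'][:2]
    print('t %.2f tcp_b %s z-tilt %.4f yaw(toolx from lane) %.2f F_b %s Fz %.2f grip %.3f'%(o['clock'],b.round(1),M[2,2],np.degrees(np.arctan2(-x[0],x[1])),F.round(2),o['contact_force'][2],o['grip_width']))
    return o,M
def goto(p,yaw=0):
    "p board mm"
    o,M=st(); d=M.T@(b2w(np.array(p)/1000)-o['tcp_pos'])*1000
    x=R.T@M[:2,0]; c=np.degrees(np.arctan2(-x[0],x[1]))
    print('shift',d.round(1),'turn',round(c-yaw,2))
E
python3 - <<'E'
from h import *
goto([8,60,320]); goto([8,-265,320])
E
```

```text
t 0.15 tcp_b [-318.   527.7  198.1] z-tilt -1.0000 yaw(toolx from lane) 74.59 F_b [-0.21  0.37] Fz 0.15 grip 0.085
shift [-438.6 -364.4 -121.3] turn 74.59
t 0.15 tcp_b [-318.   527.7  198.1] z-tilt -1.0000 yaw(toolx from lane) 74.59 F_b [-0.21  0.37] Fz 0.15 grip 0.085
shift [-525.  -677.7 -120.9] turn 74.59
```

Request:
send_rows(moves=[0, 0, -50, 0, -40, -33, -100, 9, -88, -73, -120, 18, -132, -110, -120, 27, -176, -146, -120, 36, -220, -183, -120, 45, -264, -220, -120, 54, -307, -255, -120, 63], hand=0.4)

```text
clock: 1.15
tcp_pos: [0.457, 0.2473, 0.3189]
orientation: [-2.192, -2.25, -0.0]
contact_force: [0.0, 0.8, 0.6]
grip_width: 0.0514
```

```bash
python3 - <<'E'
from h import *
goto([8,60,320]); goto([8,-265,320])
E
```

```text
t 1.15 tcp_b [-88.9 198.8 318.9] z-tilt -1.0000 yaw(toolx from lane) 11.28 F_b [-0.09  0.8 ] Fz 0.57 grip 0.051
shift [-155.1   67.9   -1.2] turn 11.28
t 1.15 tcp_b [-88.9 198.8 318.9] z-tilt -1.0000 yaw(toolx from lane) 11.28 F_b [-0.09  0.8 ] Fz 0.57 grip 0.051
shift [-473.8    4.4   -1.2] turn 11.28
```

Request:
send_rows(moves=[-55, 25, 0, 4, -110, 50, 0, 8, -160, 65, 0, 11.3, -220, 56, 0, 11.3, -280, 44, 0, 11.3, -340, 32, 0, 11.3, -400, 20, 0, 11.3, -455, 8, 0, 11.3])

```text
clock: 2.15
tcp_pos: [0.478, -0.2072, 0.3189]
orientation: [2.398, 2.029, 0.001]
contact_force: [1.4, -0.4, -1.1]
grip_width: 0.0514
```

```bash
python3 - <<'E'
from h import *
goto([8,-265,200])
E
```

```text
t 2.15 tcp_b [   9.  -245.5  318.9] z-tilt -1.0000 yaw(toolx from lane) 0.26 F_b [ 1.41 -0.18] Fz -1.09 grip 0.051
shift [-19.5  -1.1 118.9] turn 0.26
```

Request:
send_rows(moves=[-20, -1, 0, 0, -20, -1, 50, 0, -20, -1, 95, 0, -20, -1, 132, 0, -20, -1, 132, 0])

```text
clock: 2.78
tcp_pos: [0.4725, -0.2239, 0.1847]
orientation: [-2.395, -2.027, 0.006]
contact_force: [0.0, 0.5, 0.4]
grip_width: 0.051
```

```bash
python3 - <<'E'
from h import *
goto([8,-227,187])
S=grab('scene','s1')
im=cv2.imread('pics/s1.png')[110:270,165:350];cv2.imwrite('pics/s1c.png',cv2.resize(im,None,fx=3,fy=3,interpolation=cv2.INTER_CUBIC))
E
```

```text
t 2.77 tcp_b [   6.4 -262.9  184.7] z-tilt -1.0000 yaw(toolx from lane) 0.27 F_b [-0.08  0.48] Fz 0.36 grip 0.051
shift [35.9  1.8 -2.3] turn 0.27
```

View pics/s1c.png

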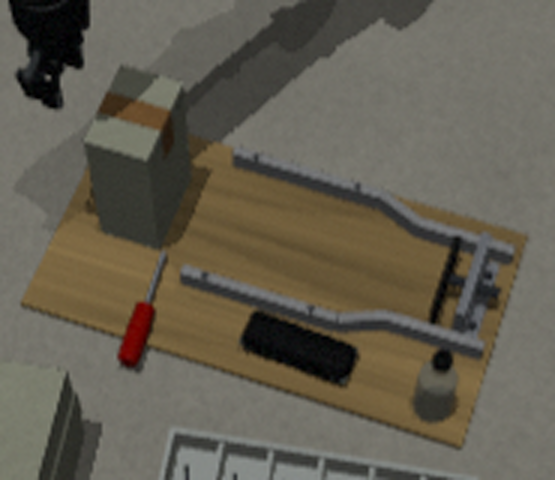

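Request:
send_rows(moves=[10, 2, -2, 0, 20, 2, -2, 0, 26, 2, -2, 0, 30, 2, -2, 0, 34, 2, -2, 0, 38, 2, -2, 0, 42, 2, -2, 0, 46, 2, -2, 0])

```text
clock: 3.82
tcp_pos: [0.4842, -0.1795, 0.1889]
orientation: [-2.398, -2.03, 0.0]
contact_force: [-0.2, 0.6, 0.2]
grip_width: 0.0511
```

```bash
python3 - <<'E'
from h import *
st()
S=grab('scene','s2')
im=cv2.imread('pics/s2.png')[110:270,165:350];cv2.imwrite('pics/s2c.png',cv2.resize(im,None,fx=3,fy=3,interpolation=cv2.INTER_CUBIC))
E
```

```text
t 3.83 tcp_b [  10.4 -217.2  188.9] z-tilt -1.0000 yaw(toolx from lane) 0.28 F_b [-0.35  0.6 ] Fz 0.24 grip 0.051
```

View pics/s2c.png

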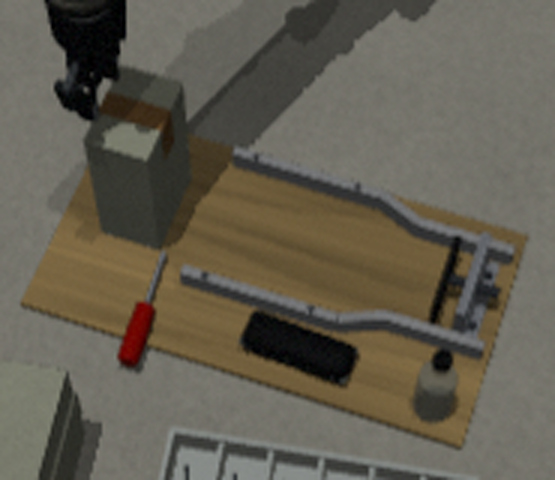

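Request:
send_rows(moves=[4, 0, 0, 0, 8, 0, 0, 0, 12, 0, 0, 0, 14, 0, 0, 0, 14, 0, 0, 0])

```text
clock: 4.5
tcp_pos: [0.4865, -0.1657, 0.1889]
orientation: [-2.397, -2.03, 0.0]
contact_force: [0.3, 0.2, -0.9]
grip_width: 0.0515
```

```bash
python3 - <<'E'
from h import *
st()
for n in ('scene','top'):
  S=grab(n,n+'3')
im=cv2.imread('pics/scene3.png')[110:210,165:270];cv2.imwrite('pics/s3c.png',cv2.resize(im,None,fx=5,fy=5,interpolation=cv2.INTER_CUBIC))
im=cv2.imread('pics/top3.png')[150:270,220:350];cv2.imwrite('pics/t3c.png',cv2.resize(im,None,fx=5,fy=5,interpolation=cv2.INTER_CUBIC))
E
```

```text
t 4.50 tcp_b [  10.3 -203.2  188.9] z-tilt -1.0000 yaw(toolx from lane) 0.31 F_b [0.28 0.28] Fz -0.93 grip 0.052
```

View pics/s3c.png

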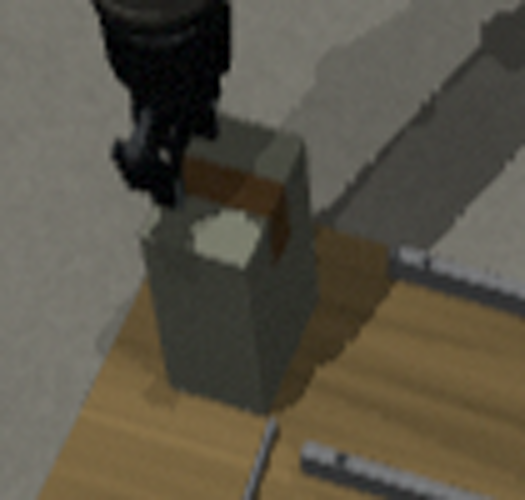

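View pics/t3c.png

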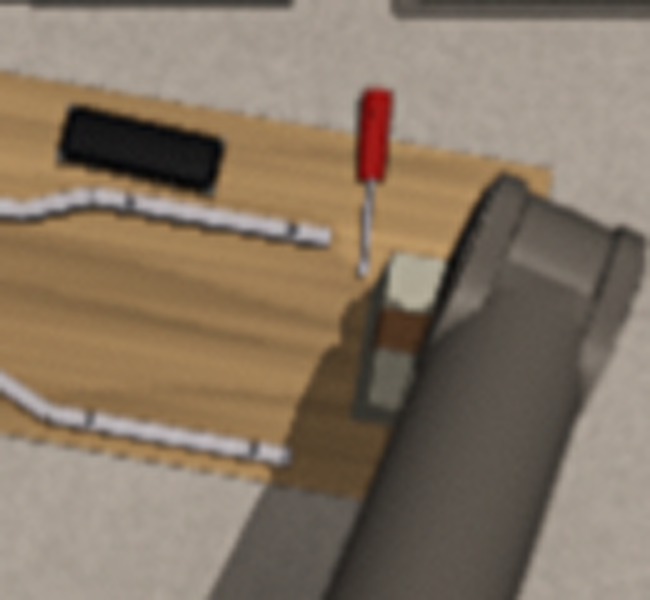

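```bash
python3 - <<'E'
from h import *
o,M=st()
S=np.load('pics/scene3.npz')
for dz in (0,.01,.02,.03):
  for dy in (-.03,0,.03):
    p=o['tcp_pos']-M[:,2]*dz+M[:,1]*dy
    print(dz,dy,((proj(S,p)[0]-[165,110]+.4)*5).round(0), (w2b(p)*1000).round(0))
W=grab('wrist','w3')
E
```

```text
t 4.60 tcp_b [  10.3 -203.5  188.9] z-tilt -1.0000 yaw(toolx from lane) 0.28 F_b [-0.54 -0.95] Fz 0.53 grip 0.051
0 -0.03 [208. 163.] [ -20. -204.  189.]
0 0 [191. 197.] [  10. -203.  189.]
0 0.03 [174. 232.] [  40. -203.  189.]
0.01 -0.03 [207. 154.] [ -20. -204.  199.]
0.01 0 [190. 189.] [  10. -203.  199.]
0.01 0.03 [173. 224.] [  40. -203.  199.]
0.02 -0.03 [206. 145.] [ -20. -204.  209.]
0.02 0 [189. 180.] [  10. -203.  209.]
0.02 0.03 [171. 215.] [  40. -203.  209.]
0.03 -0.03 [204. 136.] [ -20. -204.  219.]
0.03 0 [187. 171.] [  10. -203.  219.]
0.03 0.03 [170. 207.] [  40. -203.  219.]
```

View pics/w3.png

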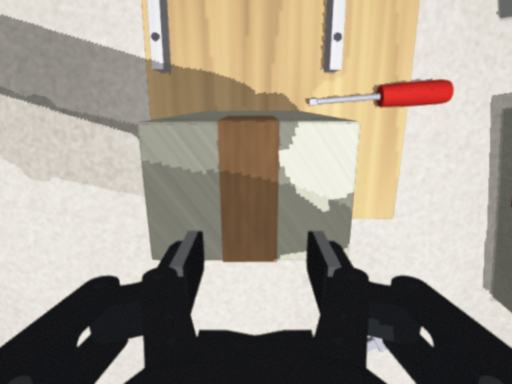

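Request:
send_rows(moves=[-20, -1, 0, 0, -45, -2, 0, 0, -45, -2, 0, 0, -45, -2, 0, 0], hand=1)

```text
clock: 5.15
tcp_pos: [0.4772, -0.2094, 0.1888]
orientation: [-2.397, -2.03, -0.0]
contact_force: [0.5, 0.3, 0.3]
grip_width: -0.0
```

```bash
python3 - <<'E'
from h import *
o,M=st()
W=grab('wrist','w4');S=grab('scene','scene4')
im=cv2.imread('pics/scene4.png')[100:200,150:255];cv2.imwrite('pics/s4c.png',cv2.resize(im,None,fx=5,fy=5,interpolation=cv2.INTER_CUBIC))
print('tcp',(proj(S,o['tcp_pos'])[0]-[150,100]+.4)*5,proj(W,o['tcp_pos']))
c=[(62,-216),(-48,-216)]
print(proj(W,[b2w([.062,-.216,.212]),b2w([-.048,-.216,.212])]))
E
```

```text
t 5.15 tcp_b [   8.6 -247.8  188.8] z-tilt -1.0000 yaw(toolx from lane) 0.29 F_b [0.46 0.41] Fz 0.30 grip -0.000
tcp [206.64034852 226.86064735] [[255.36353414 220.0054432 ]]
[[360.02610397 178.97900516]
 [145.13356852 178.10577086]]
```

View pics/w4.png

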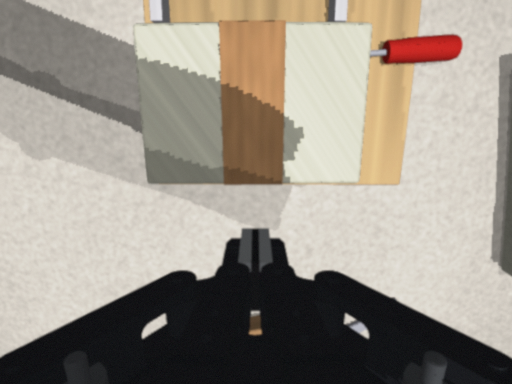

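View pics/s4c.png

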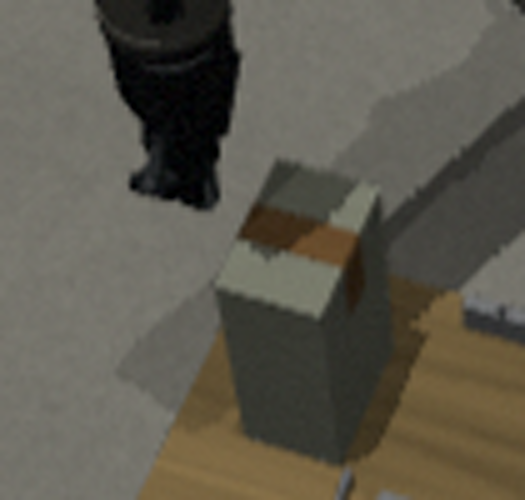

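Request:
send_rows(moves=[0, 0, 10, 0, 0, 0, 20, 0, 0, 0, 22, 0, 6, 0, 22, 0, 12, 0, 22, 0, 18, 0, 22, 0, 24, 0, 22, 0, 30, 0, 22, 0], hand=0.4)

```text
clock: 6.25
tcp_pos: [0.4822, -0.1801, 0.167]
orientation: [2.397, 2.03, 0.0]
contact_force: [-1.0, -1.2, -0.5]
grip_width: 0.0514
```

```bash
python3 - <<'E'
from h import *
o,M=st()
W=grab('wrist','w5')
E
```

```text
t 6.25 tcp_b [   8.5 -218.1  167. ] z-tilt -1.0000 yaw(toolx from lane) 0.29 F_b [-0.77 -1.37] Fz -0.49 grip 0.051
```

View pics/w5.png

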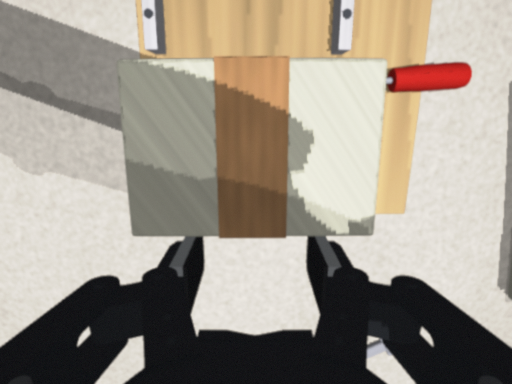

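Request:
send_rows(moves=[6, 0, 0, 0, 12, 0, 0, 0, 18, 0, 0, 0, 24, 0, 0, 0, 30, 0, 0, 0, 36, 0, 0, 0, 42, 0, 0, 0, 46, 0, 0, 0])

```text
clock: 7.3
tcp_pos: [0.4897, -0.1345, 0.1668]
orientation: [-2.397, -2.03, -0.0]
contact_force: [0.2, -0.6, 0.2]
grip_width: 0.051
```

```bash
python3 - <<'E'
from h import *
o,M=st()
W=grab('wrist','w6');S=grab('scene','scene6')
im=cv2.imread('pics/scene6.png')[110:270,165:350];cv2.imwrite('pics/s6c.png',cv2.resize(im,None,fx=3,fy=3,interpolation=cv2.INTER_CUBIC))
E
```

```text
t 7.30 tcp_b [   8.1 -171.9  166.8] z-tilt -1.0000 yaw(toolx from lane) 0.30 F_b [ 0.35 -0.55] Fz 0.18 grip 0.051
```

View pics/s6c.png

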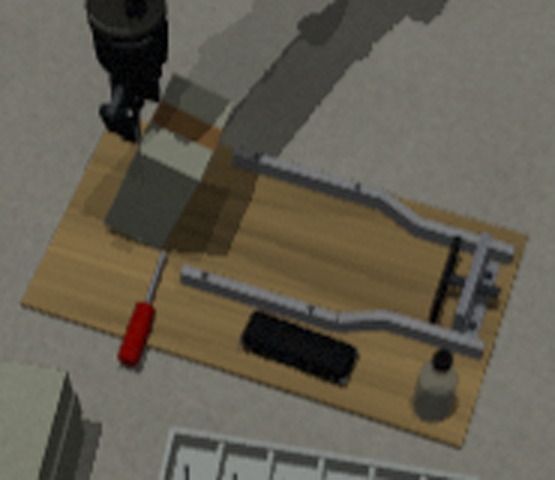

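View pics/w6.png

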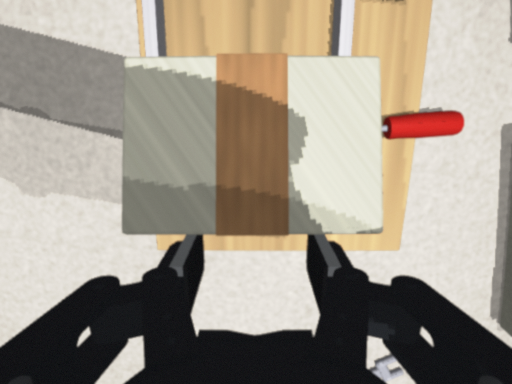

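Tipping cleanly and square; the carton leans about 18° with its front lower edge unmoved. I'll push the rest gently.

Request:
send_rows(moves=[4, 0, 0, 0, 8, 0, 0, 0, 12, 0, 0, 0, 16, 0, 0, 0, 20, 0, 0, 0, 20, 0, 0, 0, 20, 0, 0, 0, 20, 0, 0, 0])

```text
clock: 8.4
tcp_pos: [0.4929, -0.1155, 0.1669]
orientation: [2.398, 2.029, -0.0]
contact_force: [-0.7, -0.6, -0.1]
grip_width: 0.0513
```

```bash
python3 - <<'E'
from h import *
o,M=st()
W=grab('wrist','w7');S=grab('scene','scene7')
im=cv2.imread('pics/scene7.png')[110:270,165:350];cv2.imwrite('pics/s7c.png',cv2.resize(im,None,fx=3,fy=3,interpolation=cv2.INTER_CUBIC))
E
```

```text
t 8.40 tcp_b [   8.1 -152.6  166.9] z-tilt -1.0000 yaw(toolx from lane) 0.27 F_b [-0.59 -0.68] Fz -0.11 grip 0.051
```

View pics/s7c.png

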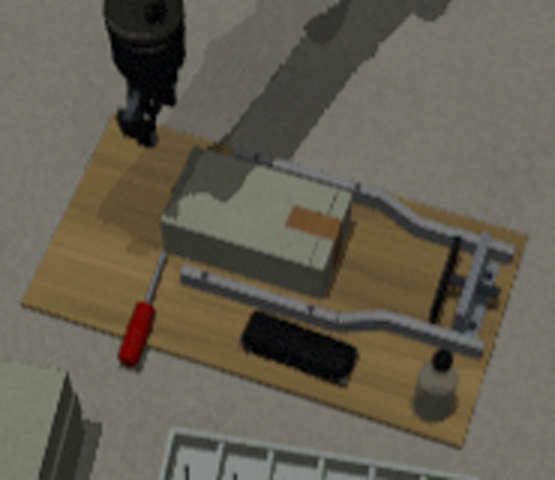

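View pics/w7.png

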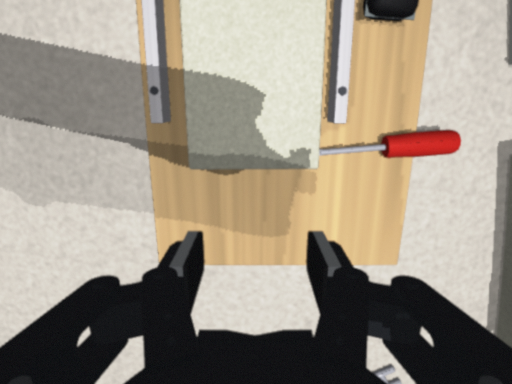

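```bash
python3 - <<'E'
from h import *
S=np.load('pics/scene7.npz');W=np.load('pics/w7.npz')
for p in [(200,150),(352,188),(325,270),(162,223)]: print('scene',p,(w2b(onz(S,(165+p[0]/3-.33,110+p[1]/3-.33),.088))*1000).round(0))
for p in [(188,168),(317,168),(181,30),(327,30)]: print('wrist',p,(w2b(onz(W,p,.088))*1000).round(1))
for p in [(321,152),(380,147)]: print('driver',p,(w2b(onz(W,p,.016))*1000).round(1))
E
```

```text
scene (200, 150) [ -43. -126.   88.]
scene (352, 188) [-53.  60.  88.]
scene (325, 270) [61. 65. 88.]
scene (162, 223) [  66. -131.   88.]
wrist (188, 168) [ -48.8 -137.    88. ]
wrist (317, 168) [  60.1 -136.6   88. ]
wrist (181, 30) [-48.7 -30.2  88. ]
wrist (327, 30) [ 61.9 -29.8  88. ]
driver (321, 152) [  78.2 -134.3   16. ]
driver (380, 147) [ 141.3 -128.4   16. ]
```

Request:
send_rows(moves=[-18, -1, 0, 0, -25, -2, 30, 0, -25, -2, 65, 0, -25, -2, 100, 0, -25, -2, 125, 0, -25, -2, 135, 0, -25, -2, 135, 0])

```text
clock: 9.38
tcp_pos: [0.4867, -0.1398, 0.0318]
orientation: [-2.398, -2.029, 0.001]
contact_force: [0.2, 0.6, 0.2]
grip_width: 0.0512
```

```bash
python3 - <<'E'
from h import *
o,M=st()
W=grab('wrist','w8');S=grab('scene','scene8')
im=cv2.imread('pics/scene8.png')[110:270,165:350];cv2.imwrite('pics/s8c.png',cv2.resize(im,None,fx=3,fy=3,interpolation=cv2.INTER_CUBIC))
E
```

```text
t 9.38 tcp_b [   6.1 -177.6   31.8] z-tilt -1.0000 yaw(toolx from lane) 0.27 F_b [0.1 0.6] Fz 0.21 grip 0.051
```

View pics/s8c.png

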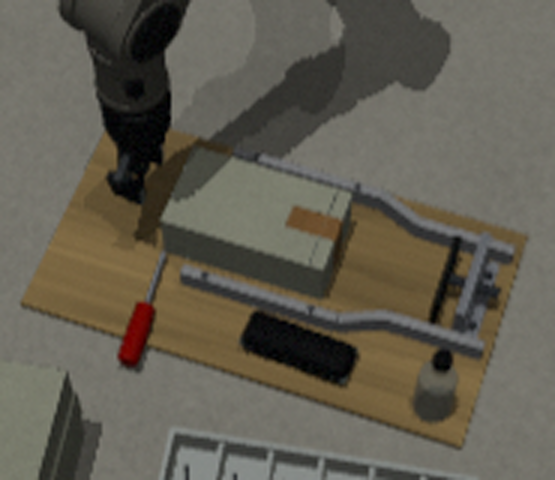

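View pics/w8.png

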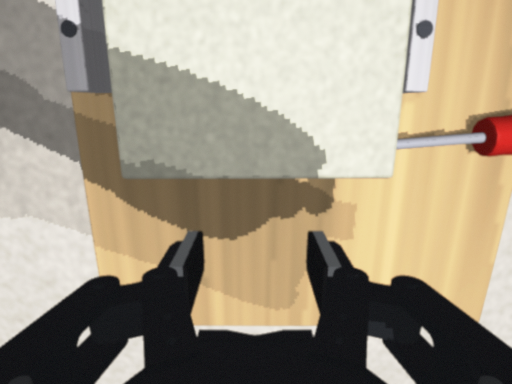

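Request:
send_rows(moves=[10, 0, 0, 0, 20, 0, 0, 0, 28, 0, 0, 0, 34, 0, 0, 0, 40, 0, 0, 0, 46, -1, 0, 0, 52, -1.5, 0, 0, 58, -2, 0, 0])

```text
clock: 10.48
tcp_pos: [0.4947, -0.0822, 0.0321]
orientation: [2.398, 2.029, 0.0]
contact_force: [-0.9, -5.0, 4.4]
grip_width: 0.0517
```

```bash
python3 - <<'E'
from h import *
o,M=st()
W=grab('wrist','w9')
E
```

```text
t 10.47 tcp_b [   4.2 -119.5   32.1] z-tilt -1.0000 yaw(toolx from lane) 0.26 F_b [-0.07 -5.06] Fz 4.41 grip 0.052
```

View pics/w9.png

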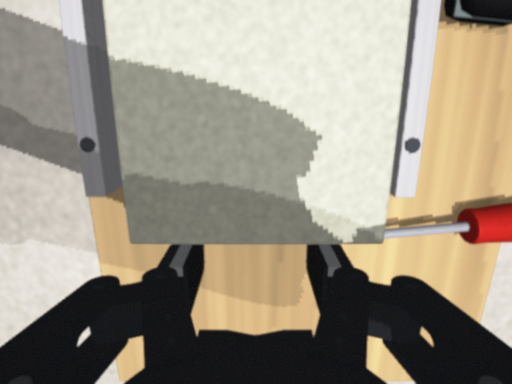

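```bash
python3 - <<'E'
from h import *
W=np.load('pics/w9.npz');W8=np.load('pics/w8.npz')
for p in [(132,243),(384,243),(105,60),(413,60)]: print('carton',(w2b(onz(W,p,.088))*1000).round(1))
print('driver9',[(w2b(onz(W,p,.018))*1000).round(1) for p in [(386,234),(460,228)]])
print('driver8',[(w2b(onz(W8,p,.018))*1000).round(1) for p in [(398,144),(475,137)]])
S=grab('scene','scene9');grab('top','top9')
im=cv2.imread('pics/scene9.png')[150:210,195:275];cv2.imwrite('pics/s9c.png',cv2.resize(im,None,fx=7,fy=7,interpolation=cv2.INTER_CUBIC))
E
```

```text
carton [ -48.9 -108.2   88. ]
carton [  59.2 -107.9   88. ]
carton [-51.3 -35.   88. ]
carton [ 61.5 -34.6  88. ]
driver9 [array([  92.3, -135. ,   18. ]), array([ 143.1, -130.8,   18. ])]
driver8 [array([  94.3, -132.5,   18. ]), array([ 142.9, -127.6,   18. ])]
```

View pics/s9c.png

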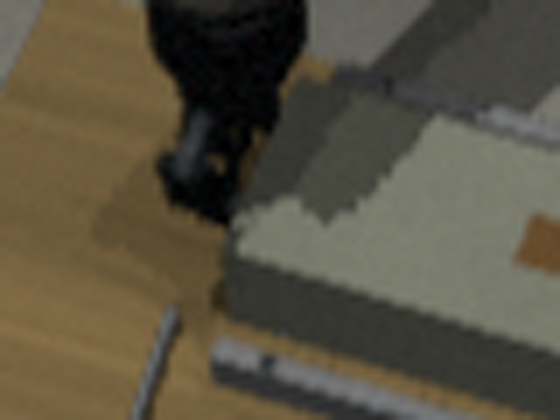

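Request:
send_rows(moves=[5, -1, 0, 0, 10, -2, 0, 0, 15, -3, 0, 0, 20, -4, 0, 0, 25, -5, 0, 0, 30, -5.5, 0, 0, 30, -5.5, 0, 0])

```text
clock: 11.5
tcp_pos: [0.4939, -0.0506, 0.0318]
orientation: [-2.396, -2.031, -0.0]
contact_force: [0.7, 0.5, -0.5]
grip_width: 0.0512
```

```bash
python3 - <<'E'
from h import *
o,M=st()
W=grab('wrist','w10');S=grab('scene','scene10');grab('top','top10')
im=cv2.imread('pics/scene10.png')[140:240,195:345];cv2.imwrite('pics/s10c.png',cv2.resize(im,None,fx=5,fy=5,interpolation=cv2.INTER_CUBIC))
E
```

```text
t 11.50 tcp_b [ -1.9 -88.5  31.8] z-tilt -1.0000 yaw(toolx from lane) 0.35 F_b [0.64 0.57] Fz -0.53 grip 0.051
```

View pics/w10.png

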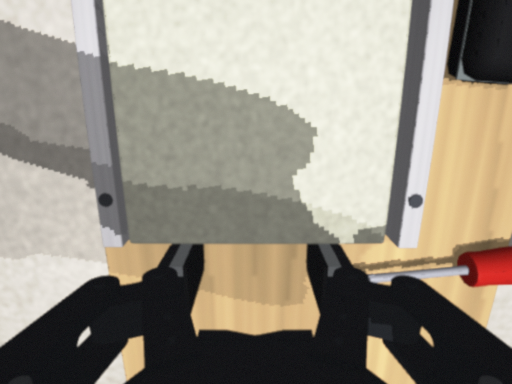

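View pics/s10c.png

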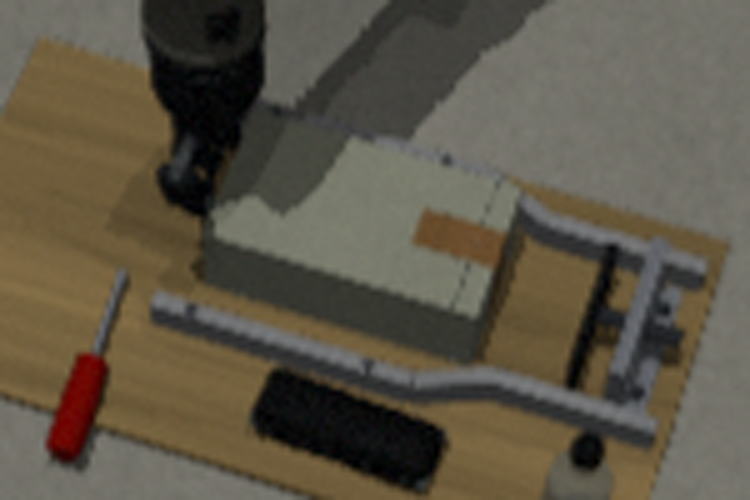

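```bash
python3 - <<'E'
from h import *
W=np.load('pics/w10.npz');S=np.load('pics/scene10.npz')
for p in [(124,243),(386,241),(105,30),(414,30)]: print('carton',(w2b(onz(W,p,.088))*1000).round(1))
print('rails',[(w2b(onz(W,p,.042))*1000).round(1) for p in [(124,244),(400,246)]])
for p in [(523,192),(485,318),(210,228)]: print('scene',p,(w2b(onz(S,(195+p[0]/5-.4,140+p[1]/5-.4),.088))*1000).round(0))
print('scene rails inner narrow',[(w2b(onz(S,(195+p[0]/5-.4,140+p[1]/5-.4),.042))*1000).round(0) for p in [(690,283),(655,420),(520,190),(490,370)]])
E
```

```text
carton [-58.3 -77.3  88. ]
carton [ 53.8 -75.7  88. ]
carton [-56.3   5.9  88. ]
carton [54.4  6.5 88. ]
rails [array([ -79.9, -100.3,   42. ]), array([  84.4, -100.8,   42. ])]
scene (523, 192) [-51. 124.  88.]
scene (485, 318) [ 53. 129.  88.]
scene (210, 228) [ 49. -71.  88.]
scene rails inner narrow [array([-47., 251.,  42.]), array([ 64., 257.,  42.]), array([-80., 116.,  42.]), array([ 66., 140.,  42.])]
```

Request:
send_rows(moves=[5, 1, 0, 0, 10, 2, 0, 0, 15, 3, 0, 0, 20, 3, 0, 0, 25, 3, 0, 0, 30, 3, 0, 0, 30, 3, 0, 0])

```text
clock: 12.52
tcp_pos: [0.502, -0.0214, 0.0319]
orientation: [-2.396, -2.031, -0.001]
contact_force: [-0.5, 0.2, -0.1]
grip_width: 0.0513
```

```bash
python3 - <<'E'
from h import *
o,M=st()
W=grab('wrist','w11');S=grab('scene','scene11');T=grab('top','top11')
im=cv2.imread('pics/scene11.png')[140:240,195:345];cv2.imwrite('pics/s11c.png',cv2.resize(im,None,fx=5,fy=5,interpolation=cv2.INTER_CUBIC))
im=cv2.imread('pics/top11.png')[150:250,180:330];cv2.imwrite('pics/t11c.png',cv2.resize(im,None,fx=5,fy=5,interpolation=cv2.INTER_CUBIC))
E
```

```text
t 12.53 tcp_b [  1.1 -58.3  31.9] z-tilt -1.0000 yaw(toolx from lane) 0.34 F_b [-0.55  0.13] Fz -0.11 grip 0.051
```

View pics/s11c.png

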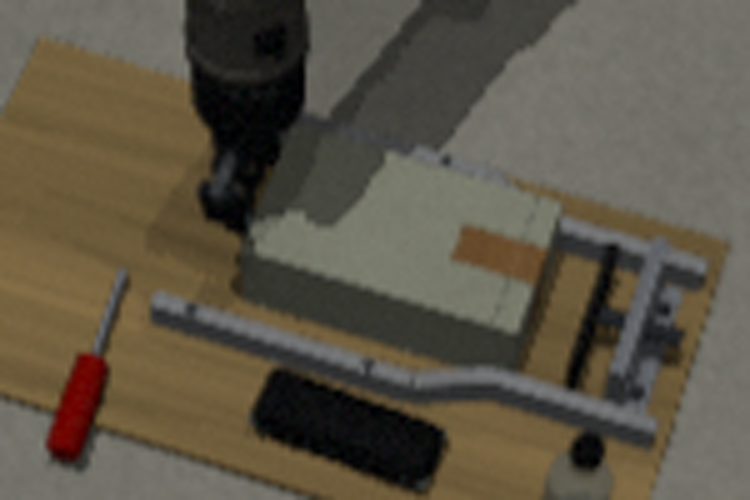

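View pics/t11c.png

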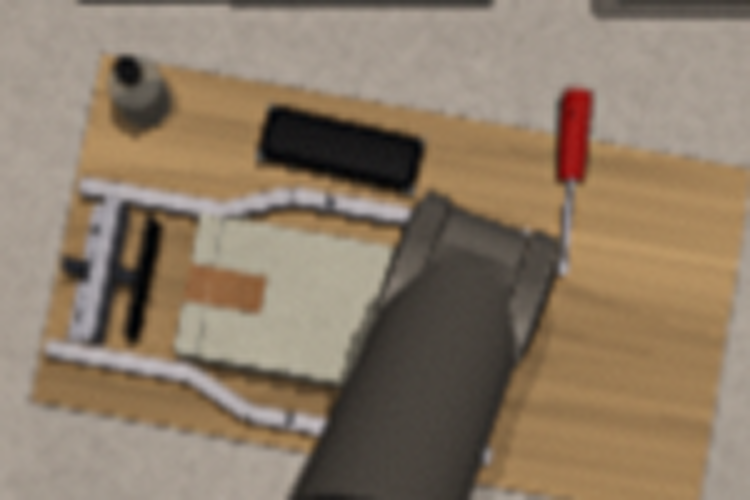

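View pics/w11.png

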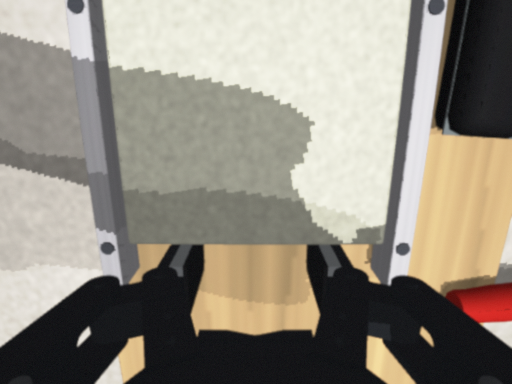

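Request:
send_rows(moves=[4, 0, 0, 0, 8, 0, 0, 0, 12, 0, 0, 0, 16, 0, 0, 0, 20, 0, 0, 0, 23, 0, 0, 0])

```text
clock: 13.42
tcp_pos: [0.5056, 0.0006, 0.0318]
orientation: [-2.397, -2.03, 0.0]
contact_force: [-0.5, -2.2, -0.5]
grip_width: 0.0511
```

```bash
python3 - <<'E'
from h import *
o,M=st()
W=grab('wrist','w12');S=grab('scene','scene12')
im=cv2.imread('pics/scene12.png')[150:230,265:345];cv2.imwrite('pics/s12c.png',cv2.resize(im,None,fx=7,fy=7,interpolation=cv2.INTER_CUBIC))
E
```

```text
t 13.43 tcp_b [  0.9 -36.   31.8] z-tilt -1.0000 yaw(toolx from lane) 0.30 F_b [-0.17 -2.23] Fz -0.51 grip 0.051
```

View pics/s12c.png

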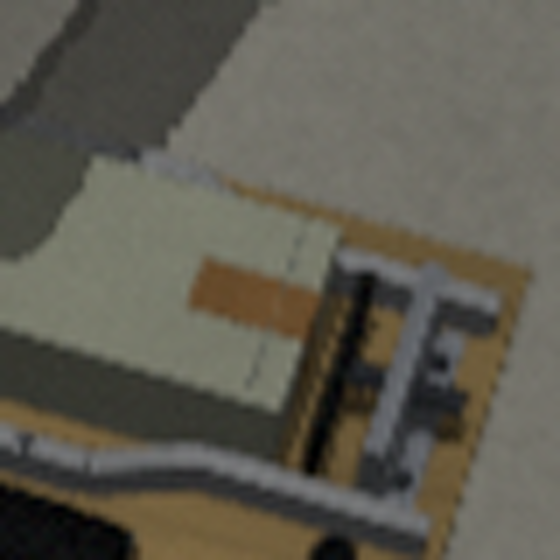

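Request:
send_rows(moves=[2, 0, 0, 0, 4, 0, 0, 0, 5, 0, 0, 0, 6, 0, 0, 0, 7, 0, 0, 0, 8, 0, 0, 0])

```text
clock: 14.28
tcp_pos: [0.507, 0.0081, 0.0319]
orientation: [2.398, 2.03, 0.0]
contact_force: [-0.3, -2.6, 0.6]
grip_width: 0.0518
```

Request:
send_rows(moves=[0.5, 0, 0, 0, 1, 0, 0, 0])

```text
clock: 14.52
tcp_pos: [0.5072, 0.0091, 0.0319]
orientation: [2.398, 2.03, 0.0]
contact_force: [-0.7, -1.9, -0.2]
grip_width: 0.0514
```

Request:
send_rows(moves=[0.5, 0, 0, 0, 1, 0, 0, 0])

```text
clock: 14.78
tcp_pos: [0.5073, 0.0101, 0.0319]
orientation: [2.398, 2.03, 0.0]
contact_force: [-0.3, -3.3, 1.0]
grip_width: 0.0512
```

```bash
python3 - <<'E'
from h import *
o,M=st()
S=grab('scene','scene13')
im=cv2.imread('pics/scene13.png')[150:230,265:345];cv2.imwrite('pics/s13c.png',cv2.resize(im,None,fx=7,fy=7,interpolation=cv2.INTER_CUBIC))
E
```

```text
t 14.78 tcp_b [  1.  -26.4  31.9] z-tilt -1.0000 yaw(toolx from lane) 0.28 F_b [ 0.23 -3.3 ] Fz 0.95 grip 0.051
```

View pics/s13c.png

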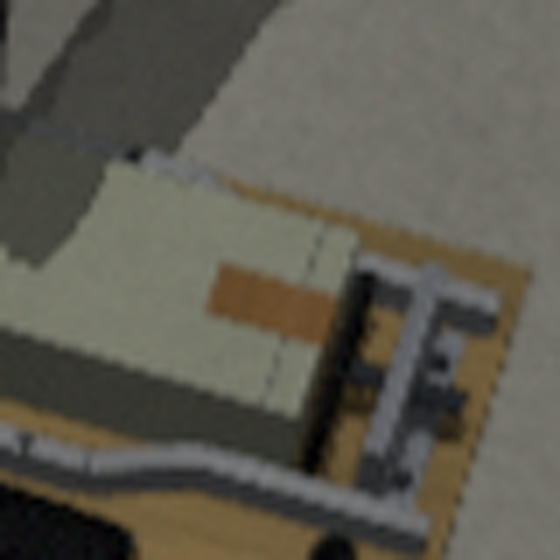

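Close to contact now; a few millimetres at most. Half-millimetre touches.

Request:
send_rows(moves=[0.5, 0, 0, 0, 1, 0, 0, 0])

```text
clock: 15.08
tcp_pos: [0.5075, 0.0111, 0.0319]
orientation: [2.398, 2.03, -0.0]
contact_force: [-0.6, -2.9, 1.1]
grip_width: 0.0514
```

Request:
send_rows(moves=[0.5, 0, 0, 0, 1, 0, 0, 0])

```text
clock: 15.32
tcp_pos: [0.5077, 0.0121, 0.0319]
orientation: [2.398, 2.03, 0.0]
contact_force: [-0.9, -2.2, 0.8]
grip_width: 0.0514
```

Request:
send_rows(moves=[0.5, 0, 0, 0, 0.5, 0, 0, 0])

```text
clock: 15.58
tcp_pos: [0.5077, 0.0126, 0.0319]
orientation: [-2.398, -2.03, -0.0]
contact_force: [0.2, -2.3, 0.8]
grip_width: 0.0511
```

Request:
send_rows(moves=[0.5, 0, 0, 0, 0.5, 0, 0, 0])

```text
clock: 15.82
tcp_pos: [0.5078, 0.0131, 0.0319]
orientation: [-2.398, -2.03, -0.0]
contact_force: [-0.5, -2.2, 1.7]
grip_width: 0.051
```

Request:
send_rows(moves=[0.5, 0, 0, 0, 0.5, 0, 0, 0])

```text
clock: 16.08
tcp_pos: [0.5079, 0.0135, 0.0319]
orientation: [2.398, 2.03, 0.0]
contact_force: [-0.8, -2.7, 1.5]
grip_width: 0.0511
```

Request:
send_rows(moves=[0.5, 0, 0, 0, 0.5, 0, 0, 0])

```text
clock: 16.32
tcp_pos: [0.508, 0.0141, 0.0319]
orientation: [-2.398, -2.03, -0.0]
contact_force: [-0.4, -3.3, 0.9]
grip_width: 0.0512
```

Request:
send_rows(moves=[0.5, 0, 0, 0, 0.5, 0, 0, 0])

```text
clock: 16.58
tcp_pos: [0.5081, 0.0145, 0.0319]
orientation: [2.398, 2.03, 0.0]
contact_force: [-0.4, -3.5, 0.6]
grip_width: 0.0511
```

Request:
send_rows(moves=[0.5, 0, 0, 0, 0.5, 0, 0, 0])

```text
clock: 16.82
tcp_pos: [0.508, 0.0145, 0.0319]
orientation: [2.398, 2.029, -0.001]
contact_force: [-1.2, -4.9, 2.2]
grip_width: 0.0512
```

Request:
send_rows(moves=[0.5, 0, 0, 0, 0.5, 0, 0, 0])

```text
clock: 17.08
tcp_pos: [0.508, 0.0145, 0.0319]
orientation: [2.398, 2.029, -0.001]
contact_force: [-1.7, -6.2, 1.5]
grip_width: 0.0517
```

Request:
send_rows(moves=[0.5, 0, 0, 0, 0.5, 0, 0, 0])

```text
clock: 17.32
tcp_pos: [0.508, 0.0145, 0.0319]
orientation: [2.398, 2.028, -0.002]
contact_force: [-1.4, -7.3, 1.7]
grip_width: 0.0511
```

```bash
python3 - <<'E'
from h import *
o,M=st()
S=grab('scene','scene14')
im=cv2.imread('pics/scene14.png')[150:230,265:345];cv2.imwrite('pics/s14c.png',cv2.resize(im,None,fx=7,fy=7,interpolation=cv2.INTER_CUBIC))
E
```

```text
t 17.32 tcp_b [  0.9 -21.9  31.9] z-tilt -1.0000 yaw(toolx from lane) 0.23 F_b [-0.14 -7.48] Fz 1.69 grip 0.051
```

View pics/s14c.png

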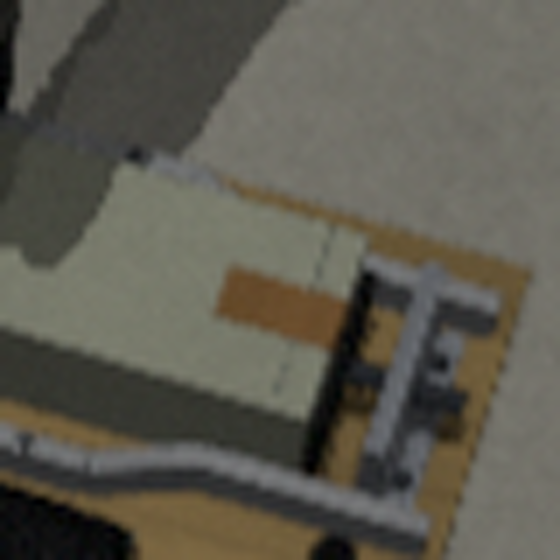

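Request:
send_rows(moves=[0.5, 0, 0, 0, 1, 0, 0, 0, 1.4, 0, 0, 0, 1.7, 0, 0, 0, 1.7, 0, 0, 0])

```text
clock: 18.0
tcp_pos: [0.5078, 0.0145, 0.0319]
orientation: [2.399, 2.026, -0.004]
contact_force: [-2.8, -11.0, 4.1]
grip_width: 0.0515
```

Request:
send_rows(moves=[0, 0, 0, 0, 0, 0, 0, 0, 0, 0, 0, 0])

```text
clock: 18.38
tcp_pos: [0.5078, 0.0146, 0.0319]
orientation: [2.399, 2.026, -0.004]
contact_force: [-2.7, -11.0, 3.2]
grip_width: 0.0512
```

Request:
send_rows(moves=[0.4, 0, 0, 0, 0.4, 0, 0, 0, 0.4, 0, 0, 0, 0.4, 0, 0, 0, 0.4, 0, 0, 0, 0.4, 0, 0, 0])

```text
clock: 19.12
tcp_pos: [0.5078, 0.0146, 0.0319]
orientation: [2.399, 2.026, -0.004]
contact_force: [-3.7, -11.8, 4.9]
grip_width: 0.0513
```

Request:
send_rows(moves=[0, 0, 0, 0, 0, 0, 0, 0, 0, 0, 0, 0, 0, 0, 0, 0, 0, 0, 0, 0, 0, 0, 0, 0])

```text
clock: 19.88
tcp_pos: [0.5078, 0.0146, 0.0319]
orientation: [2.399, 2.026, -0.005]
contact_force: [-2.9, -13.1, 4.3]
grip_width: 0.0515
```

```bash
python3 - <<'E'
from h import *
o,M=st()
S=grab('scene','scene15');W=grab('wrist','w15')
E
```

```text
t 19.88 tcp_b [  0.6 -21.9  31.9] z-tilt -1.0000 yaw(toolx from lane) 0.15 F_b [ -0.66 -13.44] Fz 4.35 grip 0.051
```

View pics/w15.png

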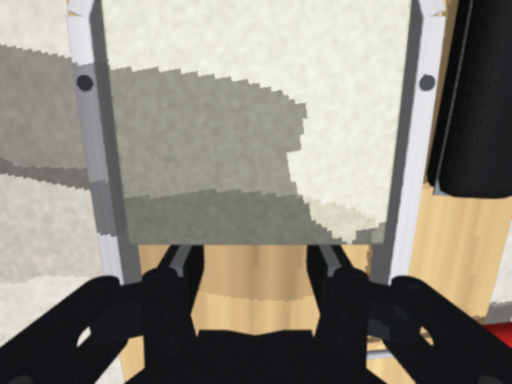

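Request:
send_rows(moves=[-2, 0, 0, 0, -4, 0, 0, 0, -7, 0, 0, 0, -12, 0, 0, 0, -20, 0, 0, 0, -35, 0, 0, 0, -50, 0, 0, 0, -65, 0, 0, 0])

```text
clock: 20.98
tcp_pos: [0.4976, -0.0475, 0.032]
orientation: [2.399, 2.029, 0.0]
contact_force: [-0.7, -0.7, -0.1]
grip_width: 0.0516
```

Request:
send_rows(moves=[0, 0, -40, 0, 0, 0, -90, 0, 0, 0, -140, 0, -50, 0, -190, 0, -100, 0, -200, 0, -150, 0, -200, 0, -150, 0, -200, 0])

```text
clock: 21.85
tcp_pos: [0.4712, -0.1992, 0.2325]
orientation: [2.405, 2.019, -0.0]
contact_force: [-0.1, 0.3, 0.3]
grip_width: 0.0512
```

```bash
python3 - <<'E'
from h import *
o,M=st()
S=grab('scene','scene16');T=grab('top','top16')
im=cv2.imread('pics/scene16.png')[125:260,165:350];cv2.imwrite('pics/s16c.png',cv2.resize(im,None,fx=4,fy=4,interpolation=cv2.INTER_CUBIC))
im=cv2.imread('pics/top16.png')[150:260,180:340];cv2.imwrite('pics/t16c.png',cv2.resize(im,None,fx=5,fy=5,interpolation=cv2.INTER_CUBIC))
E
```

```text
t 21.85 tcp_b [   0.9 -238.7  232.5] z-tilt -1.0000 yaw(toolx from lane) -0.20 F_b [-0.17  0.25] Fz 0.30 grip 0.051
```

View pics/s16c.png

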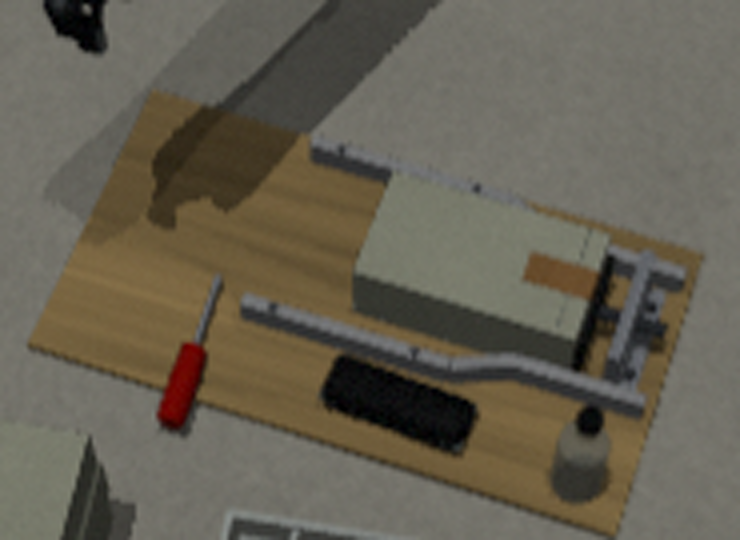

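View pics/t16c.png

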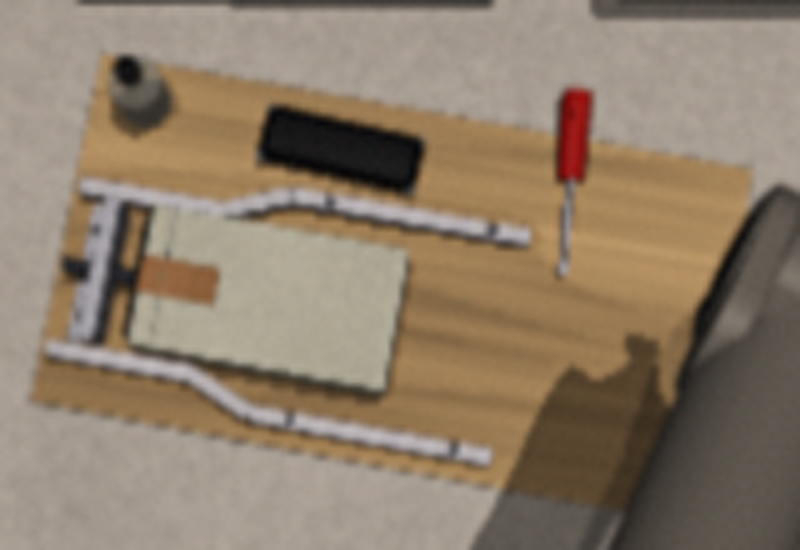

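```bash
python3 - <<'E'
from h import *
T=np.load('pics/top16.npz')
im=cv2.cvtColor(T['img'],cv2.COLOR_RGB2HSV)
m=cv2.inRange(im,(20,0,120),(60,60,255));m[:190]=0;m[232:]=0;m[:,:203]=0;m[:,265:]=0
n,l,s,c=cv2.connectedComponentsWithStats(m);k=1+s[1:,4].argmax();print(s[k])
P=[w2b(onz(T,(180+u/5-.4,150+v/5-.4),.088))*1000 for u,v in [(152,207),(130,347),(408,252),(384,392)]];print(np.round(P,1))
S=np.load('pics/scene16.npz')
P=[w2b(onz(S,(165+u/4-.4,125+v/4-.4),.088))*1000 for u,v in [(609,234),(573,337),(388,172),(353,272)]];print(np.round(P,1))
pts=cv2.findNonZero((l==k).astype(np.uint8))[:,0]
Q=np.array([w2b(onz(T,p,.088))[:2]*1000 for p in pts],np.float32);print(cv2.minAreaRect(Q))
E
```

```text
[ 206  191   55   37 1315]
[[ 53.9 192.4  88. ]
 [-55.4 187.6  88. ]
 [ 55.1  -8.2  88. ]
 [-53.7  -9.7  88. ]]
[[-52.1 187.1  88. ]
 [ 54.8 186.8  88. ]
 [-47.5 -13.8  88. ]
 [ 58.1  -8.4  88. ]]
((1.9611396789550781, 90.79820251464844), (198.8179168701172, 109.15377807617188), 89.77316284179688)
```

```bash
python3 - <<'E'
from h import *
st(); print(r.hand_in())
E
```

```text
t 21.95 tcp_b [   1.5 -234.   231.7] z-tilt -1.0000 yaw(toolx from lane) 0.18 F_b [0.66 0.79] Fz -0.06 grip 0.052
the job is handed in; nothing more can be done
None
```

I tipped the carton flat into the lane with its top towards the stop and slid it along until it met the buffer. I pressed it there, backed the arm clear and handed the job in at 22 s.

**Pressing:** Contact was found by touch when the carton stopped moving and the force began to rise. I then held about 11 to 13 N at the wrist for roughly 1.9 s. Sliding friction was about 3 N, so the force on the buffer itself was about 8 to 13 N. The highest reading was 13.4 N.

**Last checks:**
- In the final pictures the carton lies flat with its top end against the buffer. The top-view outline fit puts it about 0.3° from square and about 2 mm off the lane centre.
- The hand-picked corners are rougher. In the top view the two top-end corners differ by 5 mm along the lane, in the scene view by 0.3 mm, which I take as pixel noise. I could not measure the flush fit more finely than that.
- The driver, case and spray look unmoved, and the arm was clear of everything. I did not re-measure the spare box, cup, block and wrench.

**One miss on the way:** The first push at the top passed just above the carton without touching it, because the fingertips were higher than I had assumed. I lowered the tool and pushed again.

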